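Turn the stirrer up four clicks

TASK

Turn up the stirrer that has the flask standing on its plate: with a fingertip, push the fin on its dial round clockwise (seen from above) by exactly four clicks from where it stands now, never past the fourth and without pinching the fin or pushing it back. Then come away clear, with the dial resting in its click; leave the other stirrer's dial as it is, and the flask and the bottles where they stand.

Things in the scene. Friction and masses are not known exactly. Their poses are not given: they have to be found in the camera images.
- stir_a: Stirrer to turn up (flask on it): fixed white box 160 mm wide, from 60 mm in front of the dial's axis to 235 mm behind. Origin on the bench under that axis; x points from dial to steel plate, z up. Control deck round the dial (to x = 75 mm) 70 mm high, housing behind 88 mm; plate 136 mm across, top at 97 mm, centred at x = 150 mm. Black ticks on the deck, one per click, 20 degrees apart.
- stir_a_dial (a joint): Dial angle, rad, growing clockwise from above. Stops every 20 degrees (0.349): 0, 0.349 ... 3.14, end stops just beyond. It starts at rest in one of the stops 0 to 1.05. Pushing the fin on takes at most about 6 N, falling to nothing half-way; then the dial snaps forward by itself into the next stop. With the finger away it settles in the nearer stop (only dead half-way may it hang).
- stir_a_axis (a point): Centre of the dial's top, on its vertical axis, 74 mm above the bench. The dial is a grey disc 76 mm across, top 4 mm above the deck, with one black radial fin on it and nothing else; the deck is clear within 60 mm of the axis. This frame turns with the dial.
- stir_a_fin: Half of the fin to be pushed: black plate 24 mm long (radial), 22 mm high, 5 mm thick. Origin at the centre of its pushing face, 11 mm above the disc, 25 mm out from the axis (face spans radii 13 to 37 mm), 5 mm to the anticlockwise side of the fin's middle plane. x points radially out, z up, y out of the face (anticlockwise): push along -y to turn clockwise.
- stir_a_lead: Leading half of the same fin, 24 mm long, 16 mm high, 5 mm thick, on the clockwise side, not to be pressed (that pinches the fin or turns it back). Origin at the centre of its outer face, 8 mm above the disc, 5 mm to the clockwise side of the fin's middle plane; axes as for the pushed half.
- stir_a_tip (a point): Point on the fin's middle plane at its outer end, 37 mm from the dial's axis and 8 mm above the disc's top. Four clicks move it 47.6 mm in a straight line.
- stir_b: The other, identical stirrer, with an empty plate; axes and sizes as for stir_a.
- stir_b_tip (a point): Outer end of the fin of the other stirrer's dial, which must not be turned.
- flask: Stoppered glass conical flask on the plate of stir_a, 84 mm across the base, 136 mm high, 0.25 kg, loose. Origin at the centre of its underside, which is 97 mm above the bench.
- reagent: Amber glass bottle with a black cap, 66 mm across, 160 mm high, loose on the bench to the robot's left of the stirrers. Origin at the centre of its underside.
- jar: White plastic jar, 60 mm across, 80 mm high, loose on the bench to the right of the stirrers. Origin at the centre of its underside.
- wash: White plastic bottle with a red cap, 60 mm across, 150 mm high, loose on the bench to the right of the stirrers, beyond the jar. Origin at the centre of its underside.

How it is judged:
By the outcome, as a careful person would: the job done as asked, in the order asked, and still so for the second after the job is handed in, with the robot touching nothing.
It also fails if it takes over 48 s, if anything falls off the work surface, if the arm or the gripper's body presses on something with over 40 N, if the wrist force passes 120 N, or if a joint passes its speed limit or range.

ROBOT

A 7-joint arm with a two-finger parallel gripper is mounted at the origin on the work surface. World frame = base frame: x ahead of the robot, y to its left, z up, the work surface at z = 0. Lengths are in m, angles in rad, forces in N, time in s.
With the tool pointing down it reaches from about 0.375 to 0.925 m from the base axis. Payload 3.1 kg.
Tool frame: the origin (TCP) lies at the very end of the fingers, on their centre line; the grasp point (between the pads) lies 19 mm behind it (grip_depth is the distance from the TCP to the grasp point, in m); z points along the fingers, y is the line along which they close (so a half turn about z gives the same grasp; the last joint's range is limited). The gripper opens to 85 mm and grips with 20 to 120 N. Pads are 22 mm wide; open, the fingers measure 114 mm over their backs; the gripper's body (76 mm by 85 mm) begins 54 mm behind the grasp point. The pads swing forward as they close: fully open they stand 13 mm farther back than shut.
Start: joints at [1.027, 0.383, 0.044, 1.598, -0.018, 1.161, -0.05], TCP at [0.28, -0.586, 0.231] pointing down, gripper open.
Joint ranges: [-2.61, 2.61], [-0.41, 2.15], [-1.48, 1.57], [0, 2.5], [-1.57, 4.71], [0.05, 1.97], [-2.85, 2.85]. Speed limits (rad/s): [2.79, 2.79, 3.14, 3.14, 3.14, 3.14, 3.14].

INTERFACE

Orientations are given as a rotation vector (axis times angle).
In Python, from station import get_state, read_camera, camera_params, job_done, spot_in, masks_of, spot_point, grip_depth gives the robot as it stands.
- The arm moves only by the shell command python3 -m pendant 'ROWS' [FORCE]. ROWS is JSON, one flat list of numbers, 5 for each row, row after row: the closure in counts, from 0 (fully open) to 255 (shut), then the shift along the tool's x, y, z in cm, then the turn about the tool's z in degrees. A call has 1 to 10 rows; each row shifts and turns the commanded pose from where the row before left it, along the tool's axes as they then stand; what a row does not reach is not made up. A row lasts 1/12 s, in which the tool goes at most 41.7 mm and 7.16 degrees, less where a joint would pass 70% of its speed; a pose out of reach is approached as far as the arm can. A call with a gripper value outside its range is refused whole. The fingers move at their own pace and stop on an object; FORCE is the grip in N (left out, the last holds). Time passes only in rows, so rows that do not move let the fingers close. It gives the time, the measured TCP pose, the force, the opening and the grip force at its end, in the units of the state.
- get_state(): the state, without advancing time (a new reading comes with each control period).
- read_camera(name): name is "side" or "top"; returns the picture (420x560x3 uint8, blue, green, red); there is no depth.
- camera_params(name): a dict with "camera_matrix" (3x3 intrinsics, pixels), "dist" ([k1, k2, p1, p2, k3] as OpenCV has them; the pictures are not rectified), "extrinsics" (4x4, takes a point from camera to world coordinates). Camera axes: x right, y down, z forward; pixel columns grow to the right and rows downward; lengths in m; the calibration is good to about 2 mm. A picture is of the moment at which its call begins. camera_params takes no time and is no camera call.
- job_done(): hands the job in; it is judged then, once.
Trained networks look in the newest picture that a camera, given by its name, has taken for a name from the list of things; names that differ only in an ending like _2 or _b are one class to them, and where a whole thing is asked for, a point or a joint stands for the part that bears it (a point fixed in the world has none). Each returns a list of dicts, best first, with "p" (0 to 1); they miss things now and then, are a little off and sometimes report something else, mostly with a low value. They report only what shows in the picture. A call takes as long as a camera call.
- spot_in(name, camera): "rect" ([centre column, centre row, width, height] in pixels, round what is visible of it).
- masks_of(name, camera): "region" (420x560 bool, what is visible of it) and "rect" ([centre column, centre row, width, height] in pixels, round what is visible of it).
- spot_point(name, camera): "centre" ([row, column] in pixels: a listed point, or the origin of a listed thing).
The state is a dict: "clock": time; "joint_positions": joint angles; "dq": joint speeds; "joint_efforts": joint torques, N m; "eef_pos": TCP position; "tool_rot": TCP orientation; "force": force on the tool from outside, world axes, zero at the start; "moment": the same for the moment, N m; "grip_width": finger opening in m; "finger_force": force on a finger pad.
Only numpy, scipy, OpenCV 4.12 (cv2) and the standard library are available. Lean on these libraries where they do the work, as an engineer would, in place of code of your own. Each camera call takes 0.05 s, during which the arm holds its last target. There are 200 camera calls.

## Working session

There is one attempt and no reset: what is moved stays moved. The work goes in short steps, Python scripts to look and compute and a shell command to move; the robot and the scene stay as the last step left them, time stands still between calls to the robot, and variables do not carry over. Pictures are saved under pics/ and viewed, at most 10 in all, crops included, and the job is handed in when it is done.

```bash
ls; mkdir -p pics; python3 - <<'E'
from station import *
import cv2
print(get_state()); print(grip_depth)
for c in ("side","top"):
    cv2.imwrite(f"pics/{c}0.png",read_camera(c)); p=camera_params(c); print(c,p)
    for n in ("stir_a_axis","stir_a_tip","flask","stir_a"):
        print(n,[(d["p"],d["centre"]) for d in spot_point(n,c)])
E
```

```text
pics
{'clock': 0.0, 'joint_positions': array([ 1.02720435,  0.38386712,  0.04383489,  1.59958751, -0.01788729,
        1.16117612, -0.04988688]), 'dq': array([-3.76335115e-04, -9.80857520e-04,  2.26948913e-04,  9.19981254e-05,
        9.38529824e-04,  7.23601977e-04,  1.02543274e-03]), 'joint_efforts': array([ 4.30485270e-04, -4.33457351e+01,  1.02455981e+00, -2.49509329e+01,
        1.04589169e-02,  1.13487808e-02,  7.12007562e-06]), 'eef_pos': array([ 0.27984593, -0.58562848,  0.22986015]), 'tool_rot': array([-3.06136162e+00, -6.94050870e-01,  1.15449618e-03]), 'force': array([-1.05389236, -0.19137618, -1.04834495]), 'moment': array([ 0.00125763,  0.02437506, -0.00392415]), 'finger_force': 0.0, 'grip_width': 0.0853652346954273}
0.0187
side {'camera_matrix': array([[545.37096204,   0.        , 283.86932717],
       [  0.        , 545.37096204, 205.35209802],
       [  0.        ,   0.        ,   1.        ]]), 'dist': array([0.05243945, 0.        , 0.        , 0.        , 0.        ]), 'extrinsics': array([[-0.99863992, -0.03232609,  0.04090643,  0.45360455],
       [-0.05091682,  0
[... 324 characters left out ...]
.81, [173.8, 306.7])]
top {'camera_matrix': array([[433.30572862,   0.        , 270.1974608 ],
       [  0.        , 433.30572862, 204.10265703],
       [  0.        ,   0.        ,   1.        ]]), 'dist': array([-0.06160917,  0.        ,  0.        ,  0.        ,  0.        ]), 'extrinsics': array([[ 0.01213732, -0.9852978 ,  0.170414  ,  0.33788927],
       [-0.99982105, -0.0144316 , -0.01223063,  0.00892832],
       [ 0.01451016, -0.17023506, -0.98529665,  1.21552975],
       [ 0.        ,  0.        ,  0.        ,  1.        ]])}
stir_a_axis [(0.85, [223.5, 199.6])]
stir_a_tip [(0.67, [236.8, 198.6])]
flask [(0.79, [167.8, 186.4])]
stir_a [(0.64, [231.8, 203.0]), (0.61, [238.3, 335.2])]
```

View pics/top0.png

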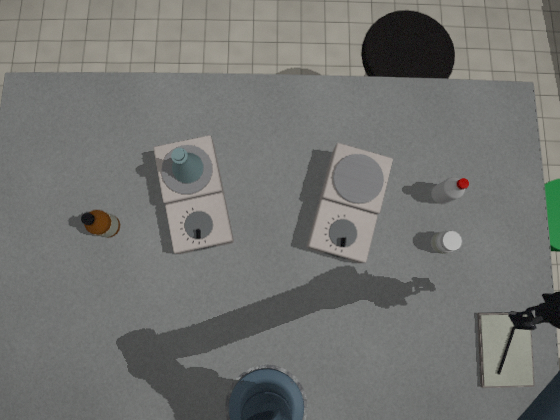

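View pics/side0.png

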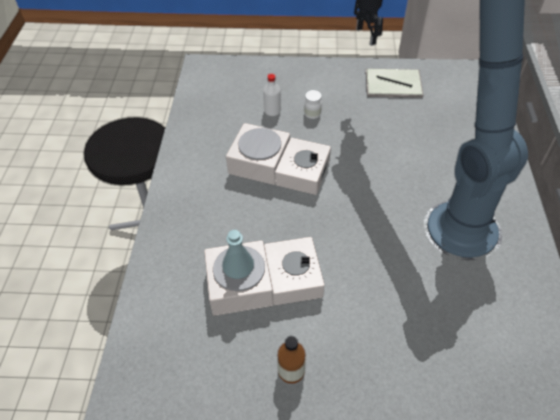

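The top view shows stir_a on the left: dial at about (199,224), fin pointing toward the robot at (198,235), flask at (186,168). stir_b is at (342,234). The side view agrees, with the stir_a dial at (297,263) and its fin at (306,261). I'll measure next.

```bash
cat > h.py <<'E'
import numpy as np, cv2
from station import *
def ray(c,uv):
    p=camera_params(c);K=p["camera_matrix"];E=p["extrinsics"]
    n=cv2.undistortPoints(np.array([[uv]],float),K,p["dist"])[0,0]
    return E[:3,3],E[:3,:3]@np.array([n[0],n[1],1])
def onz(c,uv,z):
    o,d=ray(c,uv);return o+d*(z-o[2])/d[2]
def proj(c,P):
    p=camera_params(c);T=np.linalg.inv(p["extrinsics"])
    return cv2.projectPoints(np.atleast_2d(P).astype(float),cv2.Rodrigues(T[:3,:3])[0],T[:3,3],p["camera_matrix"],p["dist"])[0][:,0]
E
python3 - <<'E'
from h import *
Z={"stir_a_axis":.074,"stir_a_tip":.082,"flask":.097,"stir_a":0,"stir_a_fin":.085,"stir_a_lead":.082}
for c in ("side","top"):
    im=read_camera(c)
    for n,z in Z.items():
        for d in spot_point(n,c): print(c,n,round(d["p"],2),np.round(onz(c,d["centre"][::-1],z),4))
    for n in ("flask",):
        pass
    u,v=map(int,((297,263) if c=="side" else (199,224)))
    cr=im[v-36:v+36,u-48:u+48]; cv2.imwrite(f"pics/{c}c.png",cv2.resize(cr,None,fx=7,fy=7,interpolation=cv2.INTER_CUBIC))
both=[cv2.imread(f"pics/{c}c.png") for c in ("top","side")]
cv2.imwrite("pics/both.png",cv2.resize(np.hstack(both),(800,300)))
E
```

```text
side stir_a_axis 0.97 [0.4658 0.183  0.074 ]
side stir_a_axis 0.53 [0.629 0.207 0.074]
side flask 0.71 [0.6283 0.2195 0.097 ]
side stir_a 0.92 [0.4762 0.1932 0.    ]
side stir_a 0.62 [ 0.4598 -0.1967  0.    ]
side stir_a_fin 0.49 [0.4494 0.1849 0.085 ]
side stir_a_lead 0.46 [0.4555 0.1985 0.082 ]
side stir_a_lead 0.36 [0.6287 0.2069 0.082 ]
top stir_a_axis 0.75 [0.4767 0.1777 0.074 ]
top stir_a_tip 0.56 [0.4479 0.1828 0.082 ]
top flask 0.93 [0.6227 0.2202 0.097 ]
top stir_a 0.96 [0.4831 0.1917 0.    ]
top stir_a 0.73 [ 0.4621 -0.1967  0.    ]
top stir_a_fin 0.45 [0.4527 0.1776 0.085 ]
```

View pics/topc.png

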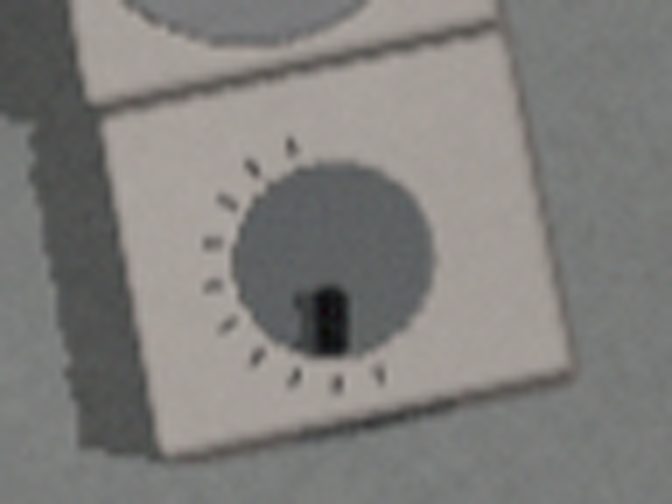

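View pics/sidec.png

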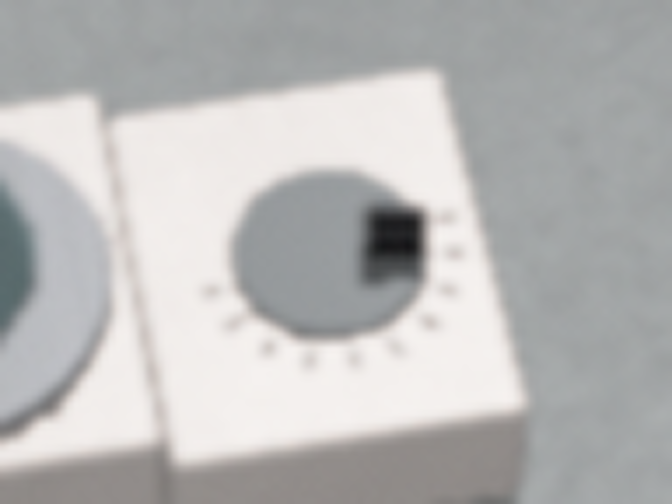

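The top crop shows ten ticks. They run from (380,375) round the left side to (292,147), and the fin stands at the second tick, so the dial starts at 0.349. The side crop agrees. Next I'll fit the axis from the ticks.

```bash
python3 - <<'E'
from h import *
from scipy.optimize import least_squares
T=np.array([(380,375),(337,384),(294,379),(258,358),(228,324),(213,285),(213,244),(229,201),(252,168),(292,147)],float)
S=np.array([(448,217),(455,251),(449,290),(430,322),(397,349),(354,360),(309,360),(267,348),(232,324),(211,291)],float)
obs={"top":(T+.5)/7-.5+[151,188],"side":(S+.5)/7-.5+[249,227]}
k=np.arange(10)
def pts(q):
    a=q[2]-np.deg2rad(20)*k
    return np.c_[q[0]+q[3]*np.cos(a),q[1]+q[3]*np.sin(a),0*a+.0703]
q0=[.47,.18,-2.8,.045]
for cs in (["top"],["side"],["top","side"]):
    f=lambda q:np.concatenate([(proj(c,pts(q))-obs[c]).ravel() for c in cs])
    r=least_squares(f,q0);print(cs,np.round(r.x,4),np.rad2deg(r.x[2]),"rms px",np.sqrt(np.mean(r.fun**2)))
E
```

```text
['top'] [ 0.4777  0.1847 -2.7394  0.0473] -156.9577947008566 rms px 0.14723577687429493
['side'] [ 0.4766  0.1883 -2.7396  0.0478] -156.9663457991192 rms px 0.1214775354537285
['top', 'side'] [ 0.4772  0.1862 -2.7393  0.0476] -156.94804643418522 rms px 0.5255183797605504
```

```bash
python3 -m pendant '[255,2.3,-2.9,0,0,255,2.3,-2.9,0,0,255,2.3,-2.9,0,0,255,2.3,-2.9,0,0,255,2.3,-2.9,0,0,255,2.3,-2.9,0,0,255,2.3,-2.9,0,0,255,2.3,-2.9,0,0,255,2.3,-2.9,0,0,255,2.3,-2.9,0,0]' 20
```

```text
clock: 2.03
eef_pos: [0.3629, -0.224, 0.2316]
tool_rot: [3.063, 0.694, 0.001]
force: [1.0, 0.8, 0.2]
grip_width: -0.0002
finger_force: 0.0
```

```bash
python3 -m pendant '[255,2.3,-2.9,0,0,255,2.3,-2.9,0,0,255,2.3,-2.9,0,0,255,2.3,-2.9,0,0,255,2.3,-2.9,0,0,255,2.3,-2.9,0,0,255,2.3,-2.9,0,0,255,2.3,-2.9,0,0,255,2.3,-2.9,0,0,255,0,0,0,0]' 20
```

```text
clock: 2.87
eef_pos: [0.438, 0.1081, 0.2327]
tool_rot: [-3.055, -0.711, -0.008]
force: [0.2, 1.0, 0.9]
grip_width: -0.0004
finger_force: 0.0
```

```bash
python3 -m pendant '[255,0,0,0,-6.7,255,0,0,0,-6.7,255,0,0,0,-6.7,255,0,0,0,-6.7,255,0,0,0,-6.7,255,0,0,0,-6.7,255,0,0,0,-6.7,255,0,0,0,-6.7,255,0,0,0,-6.7,255,0,0,0,-6.7]' 20; cat >> h.py <<'E'
AX=np.array([.477,.186])
def where():
    s=get_state();R=cv2.Rodrigues(np.array(s["tool_rot"]))[0]
    print("t",round(s["clock"],2),"pos",np.round(s["eef_pos"],4),"yaw",round(float(np.degrees(np.arctan2(R[1,0],R[0,0]))),2),"z",np.round(R[:,2],3),"F",np.round(s["force"],2),"w",round(s["grip_width"],4))
    return s,R
def goal(phi,gap,r=.025):
    """TCP xy + yaw to have the +x side of the fingers `gap` behind the fin face, fin at phi deg; prints shift in tool axes (cm)"""
    s,R=where();a=np.radians(phi);u=np.array([np.cos(a),np.sin(a)]);n=np.array([-u[1],u[0]])
    p=AX+r*u+(.005+.011+gap)*n; d=np.r_[p,.084]-s["eef_pos"]
    print("goal",np.round(p,4),"yaw",phi-90,"tool shift cm",np.round(R.T@d*100,2))
E
python3 -c "
from h import *
goal(-177,.015)"
```

```text
clock: 3.7
eef_pos: [0.437, 0.0988, 0.2314]
tool_rot: [2.165, 2.276, 0.0]
force: [-1.2, 0.6, 0.8]
grip_width: 0.0001
finger_force: 0.0
t 3.7 pos [0.437  0.0988 0.2314] yaw 92.87 z [ 0. -0. -1.] F [-1.21  0.57  0.81] w 0.0001
goal [0.4537 0.1537] yaw -267 tool shift cm [ 5.4   1.93 14.74]
```

```bash
python3 -m pendant '[255,2.7,0.95,0,0,255,2.7,0.95,0,0,255,0,0,3,0,255,0,0,3,0,255,0,0,3,0,255,0,0,2,0,255,0,0,1.5,0,255,0,0,1,0,255,0,0,0.6,0,255,0,0,0,0]'; python3 - <<'E'
from h import *
goal(-177,0)
for c in ("top","side"):
    im=read_camera(c);u,v=((199,224) if c=="top" else (297,263))
    cv2.imwrite(f"pics/{c}1.png",cv2.resize(im[v-42:v+42,u-42:u+42],(400,400),interpolation=cv2.INTER_CUBIC))
cv2.imwrite("pics/pre.png",np.hstack([cv2.imread(f"pics/{c}1.png") for c in ("top","side")]))
E
```

```text
clock: 4.53
eef_pos: [0.453, 0.1535, 0.0895]
tool_rot: [-2.171, -2.269, 0.002]
force: [0.3, 0.2, -0.7]
grip_width: -0.0001
finger_force: 0.0
t 4.53 pos [0.453  0.1535 0.0895] yaw 92.53 z [-0.002 -0.    -1.   ] F [ 0.33  0.16 -0.7 ] w -0.0001
goal [0.4529 0.1687] yaw -267 tool shift cm [1.52 0.06 0.55]
```

View pics/pre.png

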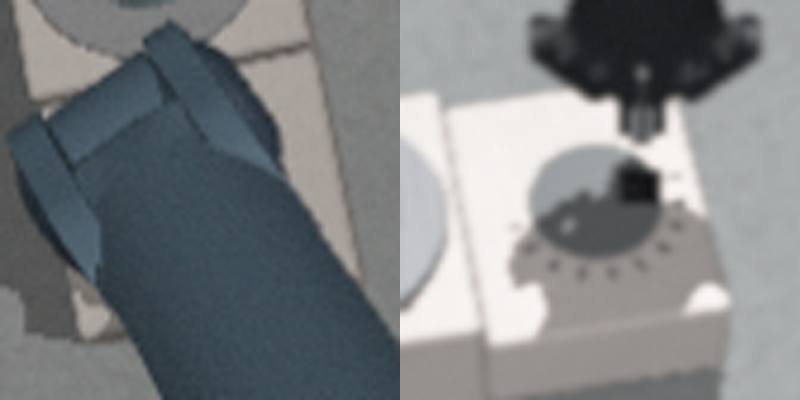

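The top view is blocked by the wrist. The side crop shows the shut fingertips at about (640,115), just behind the fin at (637,183), with a clear gap.

```bash
python3 -m pendant '[255,0,0,0.5,0,255,0,0,0,0,255,0.4,0,0,0,255,0.4,0,0,0,255,0.3,0,0,0,255,0.2,0,0,0,255,0,0,0,0,255,0,0,0,0]'; python3 -c "
from h import *
goal(-177,0)"
```

```text
clock: 5.3
eef_pos: [0.453, 0.1673, 0.0854]
tool_rot: [2.171, 2.271, 0.0]
force: [-0.5, -0.3, -0.5]
grip_width: 0.0
finger_force: 0.0
t 5.3 pos [0.453  0.1673 0.0854] yaw 92.59 z [ 0.  0. -1.] F [-0.46 -0.31 -0.54] w 0.0
goal [0.4529 0.1687] yaw -267 tool shift cm [ 0.15 -0.    0.14]
```

```bash
python3 -m pendant '[255,0.1,0,0,0,255,0.1,0,0,0,255,0,0,0,0,255,0,0,0,0]';  python3 -m pendant '[255,0.1,0,0,0,255,0.0,0,0,0,255,0,0,0,0]'
```

```text
clock: 5.63
eef_pos: [0.4529, 0.1689, 0.0853]
tool_rot: [2.172, 2.27, 0.0]
force: [0.0, 0.0, 0.1]
grip_width: -0.0002
finger_force: 0.0
clock: 5.88
eef_pos: [0.4528, 0.1698, 0.0853]
tool_rot: [2.172, 2.27, -0.0]
force: [-0.7, 0.0, 0.5]
grip_width: -0.0003
finger_force: 0.1
```

```bash
for i in 1; do :; done; python3 -m pendant '[255,0.1,0,0,0,255,0,0,0,0,255,0,0,0,0]' | sed -n 2,4p;  python3 -m pendant '[255,0.1,0,0,0,255,0.0,0,0,0,255,0,0,0,0]'| sed -n 2,4p; python3 -m pendant '[255,0.1,0,0,0,255,0.0,0,0,0,255,0,0,0,0]'| sed -n 2,4p
```

```text
eef_pos: [0.4528, 0.1702, 0.0852]
tool_rot: [2.172, 2.269, -0.001]
force: [-0.8, -2.4, 1.2]
eef_pos: [0.4526, 0.1708, 0.0852]
tool_rot: [2.172, 2.269, -0.003]
force: [-0.2, -4.1, 2.4]
eef_pos: [0.4525, 0.1714, 0.0852]
tool_rot: [2.172, 2.269, -0.004]
force: [-0.8, -5.7, 1.5]
```

```bash
sed -i 's/^AX=.*/AX=np.array([.477,.187])/' h.py; python3 -m pendant '[255,0.08,-0.05,0,4,255,0.08,-0.05,0,4,255,0.08,-0.05,0,3,255,0.08,-0.05,0,2,255,0,0,0,0,255,0,0,0,0]'; python3 - <<'E'
from h import *
where(); im=read_camera("side")
for n in ("stir_a_tip","stir_a_fin","stir_a_lead"):
    for d in spot_point(n,"side"):
        p=onz("side",d["centre"][::-1],.085 if n.endswith("fin") else .082)[:2]-AX;print(n,round(d["p"],2),np.round(p,4),np.degrees(np.arctan2(p[1],p[0])))
cv2.imwrite("pics/s2.png",cv2.resize(im[221:305,255:339],(600,600),interpolation=cv2.INTER_CUBIC))
E
```

```text
clock: 7.13
eef_pos: [0.451, 0.1777, 0.0855]
tool_rot: [-2.412, -2.012, -0.003]
force: [0.3, 0.1, -0.2]
grip_width: -0.0004
finger_force: 0.0
t 7.13 pos [0.451  0.1777 0.0855] yaw 79.67 z [ 0.001  0.002 -1.   ] F [ 0.32  0.12 -0.19] w -0.0004
stir_a_tip 0.61 [-0.0361  0.0124] 161.0701301064639
stir_a_fin 0.55 [-0.0199  0.0045] 167.26265698700172
stir_a_lead 0.49 [-0.0212  0.0195] 137.32700004628882
```

View pics/s2.png

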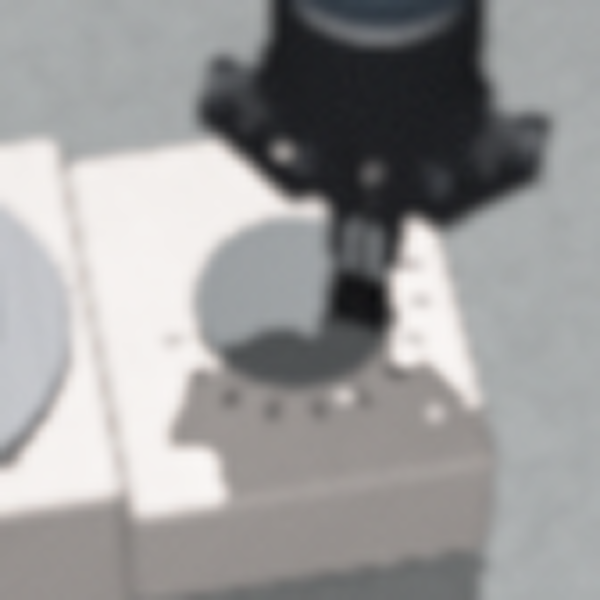

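The side crop shows the fin at (357,300), pointing at the third tick (415,338). The network puts its tip at 161°, against 163° expected, so one click is done. Next I'll work out the arc for the following clicks.

```bash
cat >> h.py <<'E'
def plan(ths,r=.025,z=.085):
    s,R=where();p=s["eef_pos"][:2];y=np.degrees(np.arctan2(R[1,0],R[0,0]))
    for th in ths:
        a=np.radians(-177-th);u=np.array([np.cos(a),np.sin(a)]);n=np.array([-u[1],u[0]])
        g=AX+r*u+.016*n;d=(g-p)*100;c,sn=np.cos(np.radians(y)),np.sin(np.radians(y))
        t=(y-(93-th)+180)%360-180
        print(th,"x %.3f y %.3f turn %.2f"%(d@[c,sn],d@[sn,-c],t));p=g;y=93-th
E
python3 -c "
from h import *
plan([18,21,24,27,30,33,36])"
```

```text
t 7.33 pos [0.451  0.1767 0.0854] yaw 79.59 z [ 0.     0.001 -1.   ] F [ 0.1   1.33 -0.22] w 0.0001
18 x 0.084 y -0.248 turn 4.59
21 x 0.133 y -0.080 turn 3.00
24 x 0.133 y -0.080 turn 3.00
27 x 0.133 y -0.080 turn 3.00
30 x 0.133 y -0.080 turn 3.00
33 x 0.133 y -0.080 turn 3.00
36 x 0.133 y -0.080 turn 3.00
```

```bash
python3 -m pendant '[255,0.08,-0.25,0,4.6,255,0.13,-0.08,0,3,255,0.13,-0.08,0,3,255,0.13,-0.08,0,3,255,0.13,-0.08,0,3,255,0.13,-0.08,0,3,255,0.1,-0.06,0,2,255,0,0,0,0,255,0,0,0,0]'; cat >> h.py <<'E'
def fin(pic=None):
    im=read_camera("side")
    for n in ("stir_a_tip","stir_a_fin","stir_a_lead"):
        for d in spot_point(n,"side"):
            p=onz("side",d["centre"][::-1],.085 if n.endswith("fin") else .082)[:2]-AX
            if np.hypot(*p)<.06: print(n,round(d["p"],2),np.round(p,4),"theta",round((-177-np.degrees(np.arctan2(p[1],p[0])))%360,1))
    if pic: cv2.imwrite(pic,cv2.resize(im[221:305,255:339],(600,600),interpolation=cv2.INTER_CUBIC))
E
python3 -c "
from h import *
fin('pics/s3.png');plan([36,40,43,46,49,52,55])"
```

```text
clock: 8.08
eef_pos: [0.4474, 0.1864, 0.0853]
tool_rot: [-2.747, -1.523, -0.002]
force: [-0.1, 0.2, 0.6]
grip_width: -0.0002
finger_force: 0.0
stir_a_tip 0.95 [-0.0271  0.0143] theta 30.9
stir_a_fin 0.54 [-0.0154  0.0109] theta 38.3
stir_a_lead 0.47 [-0.0102  0.0256] theta 71.2
t 8.28 pos [0.4474 0.1865 0.0854] yaw 57.98 z [ 0.001  0.001 -1.   ] F [ 0.2  -0.81  0.1 ] w -0.0001
36 x 0.051 y -0.045 turn 0.98
40 x 0.178 y -0.106 turn 4.00
43 x 0.133 y -0.080 turn 3.00
46 x 0.133 y -0.080 turn 3.00
49 x 0.133 y -0.080 turn 3.00
52 x 0.133 y -0.080 turn 3.00
55 x 0.133 y -0.080 turn 3.00
```

View pics/s3.png

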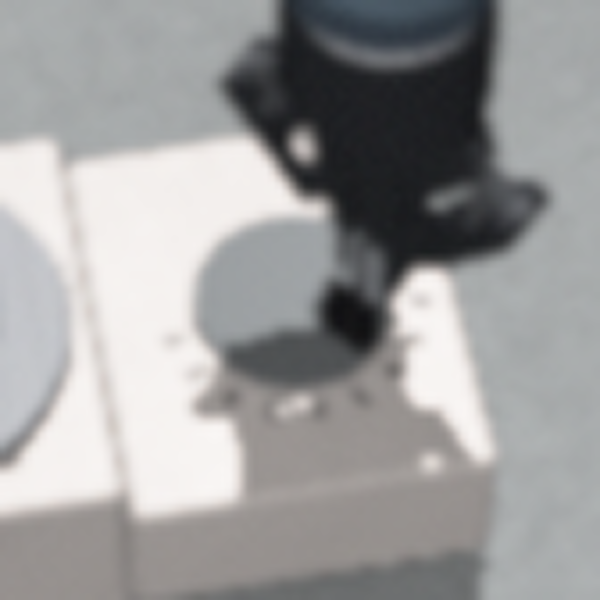

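The side crop shows the fin's outer end at (375,345), pointing at the fourth tick (393,370). Two clicks are done and nothing is pressing. Next is the third.

```bash
python3 -m pendant '[255,0.05,-0.05,0,1,255,0.18,-0.11,0,4,255,0.13,-0.08,0,3,255,0.13,-0.08,0,3,255,0.13,-0.08,0,3,255,0.13,-0.08,0,3,255,0.13,-0.08,0,3,255,0,0,0,0,255,0,0,0,0]'; python3 -c "
from h import *
fin('pics/s4.png');plan([56,60,62,64,66,68,70,72,74,75])"
```

```text
clock: 9.03
eef_pos: [0.4487, 0.1966, 0.0852]
tool_rot: [-2.97, -1.023, -0.001]
force: [0.0, -0.4, -0.1]
grip_width: 0.0
finger_force: 0.0
stir_a_tip 0.91 [-0.0229  0.0247] theta 50.2
stir_a_fin 0.4 [-0.0172  0.017 ] theta 47.8
stir_a_lead 0.36 [-0.0082  0.0269] theta 76.1
t 9.23 pos [0.4491 0.1968 0.0855] yaw 37.98 z [ 0.001  0.001 -1.   ] F [ 0.18  0.08 -0.31] w 0.0002
56 x 0.037 y -0.034 turn 0.98
60 x 0.178 y -0.106 turn 4.00
62 x 0.088 y -0.054 turn 2.00
64 x 0.088 y -0.054 turn 2.00
66 x 0.088 y -0.054 turn 2.00
68 x 0.088 y -0.054 turn 2.00
70 x 0.088 y -0.054 turn 2.00
72 x 0.088 y -0.054 turn 2.00
74 x 0.088 y -0.054 turn 2.00
75 x 0.044 y -0.028 turn 1.00
```

View pics/s4.png

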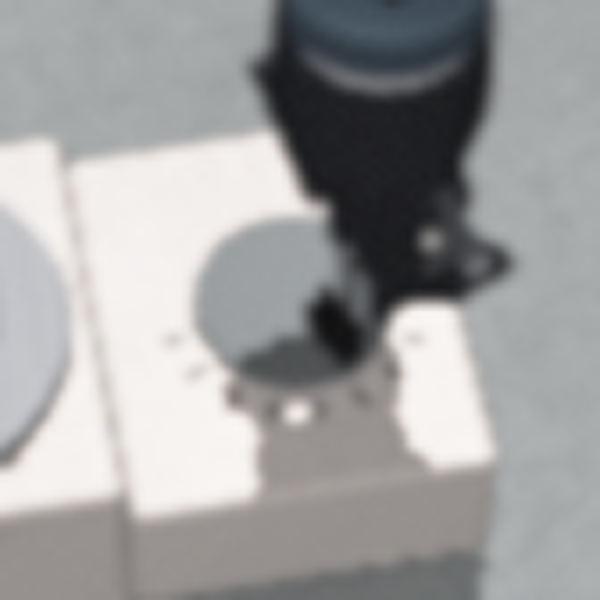

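The side crop shows the fin's outer end at about (350,365), pointing near the fifth tick (360,398). I'll check the angle numerically against the projected fin outline before the last click.

```bash
cat >> h.py <<'E'
def finfit(im,lo,hi):
    up=cv2.resize(im,None,fx=4,fy=4,interpolation=cv2.INTER_CUBIC);g=cv2.cvtColor(up,cv2.COLOR_BGR2GRAY)
    best=[]
    for th in range(lo,hi,2):
        a=np.radians(-177-th);u=np.array([np.cos(a),np.sin(a)]);n=np.array([-u[1],u[0]])
        def poly(n0,n1,r0,r1,h):
            P=[np.r_[AX+r*u+q*n,z] for r in(r0,r1) for q in(n0,n1) for z in(.074,.074+h)]
            h_=cv2.convexHull(((proj("side",np.array(P))+.5)*4-.5).astype(np.float32));m=np.zeros(g.shape,np.uint8)
            cv2.fillConvexPoly(m,h_.astype(np.int32),1);return m>0
        full=poly(-.005,.005,.013,.037,.016)|poly(0,.005,.013,.037,.022)
        k=np.ones((9,9),np.uint8);ring=(cv2.dilate(full.astype(np.uint8),k,iterations=1)>0)&~full
        best.append((round(g[ring].mean()-g[full].mean(),1),round(g[full].mean(),1),th))
    print(sorted(best,reverse=True)[:4])
    print("darkest",sorted((b[1],b[2]) for b in best)[:4])
E
python3 -c "
from h import *
import glob
finfit(cv2.imread('pics/side0.png'),-20,30)
finfit(read_camera('side'),30,90)"
```

```text
[(np.float64(81.2), np.float64(71.3), 4), (np.float64(80.8), np.float64(69.5), 6), (np.float64(79.9), np.float64(67.8), 8), (np.float64(79.5), np.float64(73.4), 2)]
darkest [(np.float64(66.3), 14), (np.float64(67.0), 16), (np.float64(67.6), 12), (np.float64(67.8), 8)]
[(np.float64(52.6), np.float64(54.1), 60), (np.float64(50.9), np.float64(56.3), 62), (np.float64(50.7), np.float64(56.4), 58), (np.float64(48.4), np.float64(56.9), 56)]
darkest [(np.float64(54.1), 60), (np.float64(56.3), 62), (np.float64(56.4), 58), (np.float64(56.9), 56)]
```

```bash
python3 -m pendant '[255,0.04,-0.03,0,1,255,0.18,-0.11,0,4,255,0.09,-0.05,0,2,255,0.09,-0.05,0,2,255,0.09,-0.05,0,2,255,0.09,-0.05,0,2,255,0.09,-0.05,0,2,255,0.09,-0.05,0,2,255,0.05,-0.03,0,1,255,0,0,0,0]'; python3 -c "
from h import *
finfit(read_camera('side'),50,110);fin();plan([73,74,75])"
```

```text
clock: 10.12
eef_pos: [0.4518, 0.2041, 0.0848]
tool_rot: [3.093, 0.544, -0.005]
force: [-3.7, -0.9, 0.7]
grip_width: 0.0004
finger_force: 1.6
[(np.float64(50.4), np.float64(57.2), 68), (np.float64(50.0), np.float64(59.6), 70), (np.float64(48.5), np.float64(57.2), 66), (np.float64(46.9), np.float64(61.0), 72)]
darkest [(np.float64(57.2), 66), (np.float64(57.2), 68), (np.float64(58.2), 64), (np.float64(59.6), 62)]
stir_a_tip 0.86 [-0.0106  0.0212] theta 66.5
stir_a_lead 0.51 [-0.0034  0.0185] theta 82.4
t 10.37 pos [0.4547 0.205  0.0857] yaw 19.96 z [ 0.003  0.002 -1.   ] F [-0.94  0.53  0.45] w 0.0001
73 x -0.116 y -0.044 turn -0.04
74 x 0.044 y -0.028 turn 1.00
75 x 0.044 y -0.028 turn 1.00
```

```bash
python3 -m pendant '[255,0,0,0,0,255,0,0,0,0]'; python3 -c "
from h import *
finfit(read_camera('side'),50,110);fin('pics/s5.png');plan([73,74])"
```

```text
clock: 10.53
eef_pos: [0.4543, 0.2047, 0.0857]
tool_rot: [-3.094, -0.543, -0.003]
force: [0.3, -0.9, -0.6]
grip_width: 0.0001
finger_force: 0.0
[(np.float64(49.4), np.float64(63.5), 78), (np.float64(48.8), np.float64(65.2), 80), (np.float64(48.0), np.float64(65.3), 82), (np.float64(45.5), np.float64(65.1), 76)]
darkest [(np.float64(63.5), 78), (np.float64(65.1), 74), (np.float64(65.1), 76), (np.float64(65.2), 80)]
stir_a_tip 0.87 [-0.0115  0.0267] theta 69.7
stir_a_fin 0.6 [-0.0113  0.021 ] theta 64.7
stir_a_lead 0.53 [0.0041 0.0317] theta 100.4
t 10.78 pos [0.4534 0.2044 0.0854] yaw 19.94 z [ 0.  0. -1.] F [ 0.27 -0.04 -0.25] w 0.0001
73 x 0.019 y -0.054 turn -0.06
74 x 0.044 y -0.028 turn 1.00
```

View pics/s5.png

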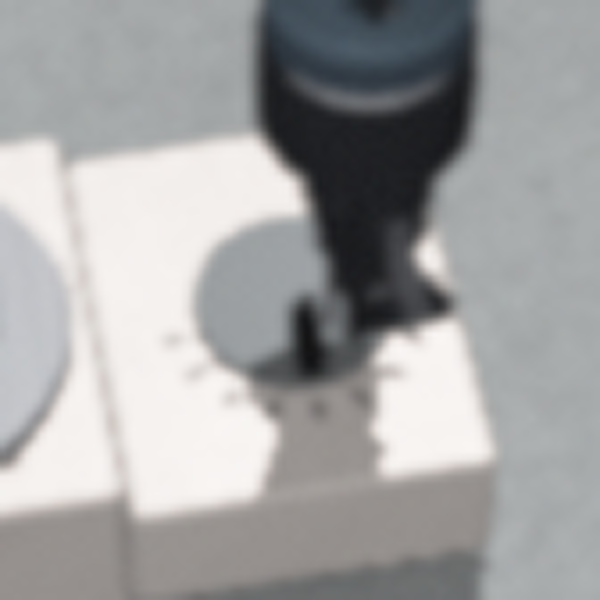

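The side crop shows the fin standing at (308,335), pointing at the sixth tick (320,410). That is four clicks on from the second tick, with no force on the finger. Now I'll back off the pushing face, rise and come away.

```bash
python3 -m pendant '[255,-0.5,0,0,0,255,-1,0,0,0,255,-1.5,0,0,0,255,0,0,-2,0,255,0,0,-3,0,255,0,0,-3,0,255,0,0,-3,0,255,0,0,-3,0,255,0,3,0,0,255,0,3.5,0,0]'; python3 -m pendant '[255,0,3.5,0,0,255,0,3.5,0,0,255,0,3.5,0,0,255,0,3.5,0,0,255,0,3.5,0,0,255,0,3,0,0,255,0,2,0,0,255,0,0,0,0,255,0,0,0,0]'; python3 - <<'E'
from h import *
where(); t=read_camera("top"); s=read_camera("side"); finfit(s,40,120)
a=cv2.resize(t[188:260,163:235],(400,400),interpolation=cv2.INTER_CUBIC);b=cv2.resize(s[100:400,150:450],(400,400))
cv2.imwrite("pics/end.png",np.hstack([a,b]))
o=cv2.imread("pics/top0.png")
for n,(x0,x1,y0,y1) in {"stir_b":(300,400,140,265),"flask":(150,225,130,195),"reagent":(70,130,195,245),"jar_wash":(420,475,170,260)}.items(): print(n,cv2.absdiff(o,t)[y0:y1,x0:x1].max(2).mean().round(2))
E
```

```text
clock: 11.62
eef_pos: [0.4475, 0.1361, 0.2282]
tool_rot: [-3.091, -0.556, -0.01]
force: [0.7, -0.4, -1.4]
grip_width: 0.0001
finger_force: 0.0
clock: 12.37
eef_pos: [0.5229, -0.0796, 0.2247]
tool_rot: [-3.094, -0.539, 0.002]
force: [-0.2, 1.2, 0.4]
grip_width: 0.0001
finger_force: 0.0
t 12.37 pos [ 0.5229 -0.0796  0.2247] yaw 19.75 z [-0.001  0.    -1.   ] F [-0.18  1.22  0.35] w 0.0001
[(np.float64(57.3), np.float64(75.3), 80), (np.float64(57.1), np.float64(76.0), 78), (np.float64(55.9), np.float64(74.1), 82), (np.float64(52.2), np.float64(80.4), 76)]
darkest [(np.float64(74.1), 82), (np.float64(75.3), 80), (np.float64(75.5), 84), (np.float64(76.0), 78)]
stir_b 30.9
flask 11.52
reagent 6.32
jar_wash 6.26
```

View pics/end.png

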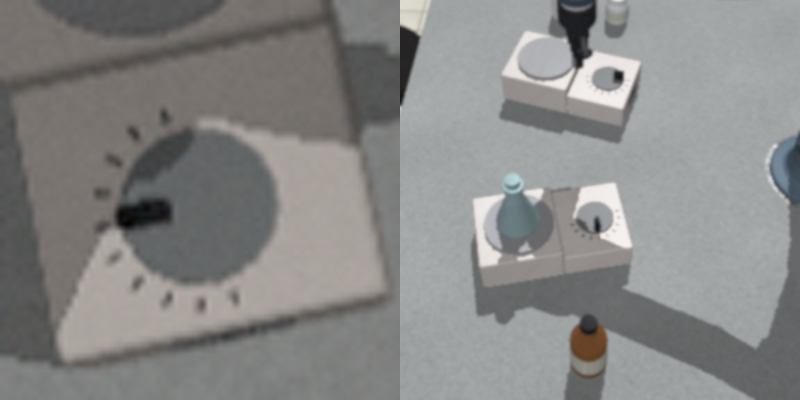

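The final views show the fin resting at the sixth tick, (103,226) in the top crop. The flask and bottles are standing, stir_b's fin has not moved, and the arm is clear.

```bash
python3 -c "
from station import *
print(job_done())"
```

```text
the job is handed in; nothing more can be done
None
```

I turned the dial of the stirrer with the flask exactly four clicks clockwise, and it rests in its click at the sixth tick; the arm is clear, the other dial, flask and bottles look undisturbed in the final pictures, and the job is handed in.

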